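# Close the soil-sample case

### The arm

A 6-joint arm with a two-finger parallel gripper is mounted at the origin on the work surface. World frame = base frame: x ahead of the robot, y to its left, z up, the work surface at z = 0. Lengths are in m, angles in rad, forces in N, time in s.
With the tool pointing down it reaches from about 0.425 to 1.125 m from the base axis. Payload 14.9 kg.
Tool frame: the origin (TCP) lies at the very end of the fingers, on their centre line; the grasp point (between the pads) lies grip_point_offset behind it (grip_point_offset is the distance from the TCP to the grasp point, in m); z points along the fingers, y is the line along which they close (so a half turn about z gives the same grasp; the last joint's range is limited). The gripper opens to 91 mm and grips with 3 to 60 N. Pads are 32 mm wide; open, the fingers measure 118 mm over their backs; the gripper's body (76 mm by 178 mm) begins 60 mm behind the grasp point.
Start: joints at [-1.349, 0.379, 1.734, -0, 1.028, -0.033], TCP at [0.176, -0.677, 0.214] pointing down, gripper open.
Joint ranges: [-2.77, 2.77], [-0.74, 2.19], [0, 2.66], [-1.06, 4.2], [0.31, 2.87], [-3.08, 3.08]. Speed limits (rad/s): [1.89, 1.89, 2.39, 3.14, 3.14, 3.14].

### API

Orientations are given as a unit quaternion [w, x, y, z].
In Python, from station import state, camera, camera_info, job_done, grip_point_offset gives the robot as it stands. The module is installed in compiled form; this text tells all that it offers.
- The arm moves only by the tool play_rows, never from a script. Its argument "deltas" is a list of rows, each a list of 5 numbers: the shift along the world's x, y, z in units of 25 mm (1.0 is 25 mm), then the turn about the world's z in units of 5 degrees (1.0 is 5 degrees), then the closure in counts, from 0 (fully open) to 255 (shut). In form: [[dx, dy, dz, turn, fingers], ...]. A call has 1 to 12 rows; each row shifts and turns the commanded pose from where the row before left it; what a row does not reach is not made up. A row lasts 1/8 s, in which the tool goes at most 62.5 mm and 10.7 degrees, less where a joint would pass 70% of its speed; a pose out of reach is approached as far as the arm can. A call is refused whole if a number of a shift passes 1 or a number of a turn 1, either way. A call with a gripper value outside its range is refused whole. The fingers move at their own pace and stop on an object; "grip_force" is the grip in N (left out, the last holds). Time passes only in rows, so rows that do not move let the fingers close. It gives the time, the measured TCP pose, the force, the opening and the grip force at its end, in the units of the state.
- state(): the state, without advancing time (a new reading comes with each control period).
- camera(name): name is "side" or "top"; returns (picture, depth): 400x640x3 uint8, red, green, blue; 400x640 float32, m along the optical axis (not along the pixel's ray), 0 where there is no reading.
- camera_info(name): a dict with "intrinsics" (3x3 intrinsics, pixels), "dist" ([k1, k2, p1, p2, k3] as OpenCV has them; the pictures are not rectified), "cam_to_world" (4x4, takes a point from camera to world coordinates). Camera axes: x right, y down, z forward; pixel columns grow to the right and rows downward; lengths in m; the calibration is good to about 2 mm. A picture is of the moment at which its call begins. camera_info takes no time and is no camera call.
- job_done(): hands the job in; it is judged then, once.
The state is a dict: "time_s": time; "qpos": joint angles; "qd": joint speeds; "joint_torque": joint torques, N m; "tcp_pos": TCP position; "eef_rot": TCP orientation; "force": force on the tool from outside, world axes, zero at the start; "wrist_torque": the same for the moment, N m; "width": finger opening in m; "grip_force": force on a finger pad.
Only numpy, scipy, OpenCV 4.12 (cv2) and the standard library are available. Lean on these libraries where they do the work, as an engineer would, in place of code of your own. Each camera call takes 0.05 s, during which the arm holds its last target. There are 200 camera calls.

### The job

With the fingertips, push the upright plywood leaf inside the soil-sample case down until it lies flat over the jars, and then swing the open lid over it until it is fully shut. Only push, and slam neither of them: pick nothing up, do not shove the case along the table, and leave everything else where it stands.

Things in the scene. Friction and masses are not known exactly. Their poses are not given: they have to be found in the camera images.
- case: loose plywood soil-sample case (about 3 to 4.5 kg), open on top, 240 mm along its x, 200 mm along its y, 85 mm tall, walls 8 mm; origin at the centre of its underside, z up. Eight fixed jars stand in it, tops at 54 mm. The leaf's hinge runs along x just inside its -y wall and the lid's hinge runs along x on the rim of its +y wall
- leaf (a joint): inner leaf, a plywood flap 200 mm along its hinge, 130 mm long, 6 mm thick: 0 = folded flat over the jars, inside the case and 17 mm below the rim (a stop); about 1.3 to 1.6 at the start = standing upright. Friction hinge: it stays where it is left; about 1.5 N at its edge moves it
- lid (a joint): lid of the case, a plywood panel 240 mm along its hinge, 200 mm long, 10 mm thick: 0 = shut flat on the rim (a stop), top face then at 95 mm; about 1.6 to 1.85 at the start = standing open, leaning a little outwards. Friction hinge: it stays where it is left; 2 to 4 N at its edge moves it
- leaf_hinge (a point): middle of the leaf's hinge line, case frame (0, -88, 65) mm; it lies in the leaf's mid-plane, and the folded leaf extends from it along the case's +y
- leaf_edge (a point): middle of the leaf's free edge, 130 mm from its hinge, in its mid-plane
- lid_hinge (a point): middle of the lid's hinge line, case frame (0, 100, 85) mm; it lies in the lid's under-face (inside face), and the shut lid extends from it along the case's -y
- lid_edge (a point): middle of the lid's free edge, 200 mm from its hinge and midway through its 10 mm thickness
- jar: small lidded glass jar, 60 mm across, 85 mm tall, near the case's far corner on the leaf-hinge side; leave alone; origin at the centre of its underside
- tin: small metal can, 52 mm across, 70 mm tall, on the table on the lid-hinge side of the case; leave alone; origin at the centre of its underside
- pot: small open terracotta pot, 76 mm across, 70 mm tall, beside the case on the leaf-hinge side; leave alone; origin at the centre of its underside
- soil_jar: tall jar of soil, 90 mm across, 150 mm tall, to the robot's left; leave alone; origin at the centre of its underside
- trowel: hand trowel lying on the table at the robot's right, about 320 mm long; leave alone; origin on the table under it
- ruler: wooden ruler 210 x 30 x 5 mm lying on the table to the left; leave alone; origin at the centre of its underside

How it is judged:
On the way, in this order (a step that is already met when the one before it is completed fails the run):
1. the leaf is folded flat while the lid still stands open (value of joint leaf below 0.08 rad and value of joint lid above 0.6 rad), for 0.2 s.
2. the lid is shut over the leaf (value of joint lid below 0.05 rad and value of joint leaf below 0.1 rad), for 0.2 s.
At the end, for the whole second after the job is handed in: the leaf lies flat (joint under 0.08 rad), the lid is shut (under 0.05 rad), the case is at rest, level and within 20 mm of where it stood, and every other thing is within 30 mm of where it stood (value of joint lid below 0.05 rad and value of joint leaf below 0.08 rad and distance of case from where it was at the start of the episode below 0.02 m and angle between case's own z axis and vertical below 0.05 rad and linear speed of case below 0.02 m/s and distance of each of jar, tin, pot, soil_jar, trowel, ruler from where it was at the start of the episode below 0.03 m); the robot touches nothing.
It fails at once if the lid is brought down (below 0.6 rad) while the leaf still stands (above 0.3 rad) (value of joint lid below 0.6 rad and value of joint leaf above 0.3 rad).
It fails at once if the lid or the leaf is slammed (closing faster than 3 rad/s) (velocity of joint any of lid, leaf below -3 rad/s).
It fails at once if the case is shoved more than 20 mm, lifted or tipped (distance of case from where it was at the start of the episode above 0.02 m or height (world z) of case above 0.012 m or angle between case's own z axis and vertical above 0.08 rad).
It fails at once if a bystander is moved more than 30 mm or lifted (distance of any of jar, tin, pot, soil_jar, trowel, ruler from where it was at the start of the episode above 0.03 m or height (world z) of any of jar, tin, pot, soil_jar, trowel, ruler above 0.02 m).
It also fails if it takes over 64 s, if anything falls off the work surface, if the arm or the gripper's body presses on something with over 40 N, if the wrist force passes 120 N, or if a joint passes its speed limit or range.

## Working session

There is one attempt and no reset: what is moved stays moved. The work goes in short steps, Python scripts to look and compute and a tool call to move; the robot and the scene stay as the last step left them, time stands still between calls to the robot, and variables do not carry over. Pictures are saved under pics/ and viewed, at most 10 in all, crops included, and the job is handed in when it is done.

Besides the shell and the picture viewer there is one more tool, called after "Emit:" as name(argument=value, ...), one argument or row to a line, values as JSON. play_rows: Moves the arm, as the interface text tells. Its arguments: {"type":"object","properties":{"deltas":{"type":"array"},"grip_force":{"type":"number"}},"required":["deltas"]}

```bash
mkdir -p pics; cat > h.py <<'E'
import numpy as np, cv2
from station import *
def world(name,d,info=None):
    i=camera_info(name);K=np.array(i["intrinsics"]);D=np.array(i["dist"]);T=np.array(i["cam_to_world"])
    h,w=d.shape;u,v=np.meshgrid(np.arange(w),np.arange(h))
    p=cv2.undistortPoints(np.stack([u,v],-1).reshape(-1,1,2).astype(np.float64),K,D).reshape(h,w,2)
    P=np.dstack([p[...,0]*d,p[...,1]*d,d])
    W=P@T[:3,:3].T+T[:3,3]; W[d==0]=np.nan
    return W
def snap(name,fn=None):
    p,d=camera(name); W=world(name,d)
    if fn: cv2.imwrite("pics/"+fn,p[...,::-1])
    return p,W
E
python3 - <<'E'
from h import *
for n in("top","side"):
    p,W=snap(n,n+"0.png"); np.save(n+"0.npy",W); print(n,np.round(camera_info(n)["cam_to_world"],2).tolist())
s=state();print(s["time_s"],s["tcp_pos"],s["eef_rot"],s["width"],grip_point_offset)
E
```

```text
top [[-0.0, -0.99, 0.15, 0.4], [-1.0, 0.0, 0.0, -0.02], [-0.0, -0.15, -0.99, 1.23], [0.0, 0.0, 0.0, 1.0]]
side [[-0.14, -0.69, 0.71, -0.62], [-0.99, 0.09, -0.11, 0.18], [0.01, -0.71, -0.7, 1.25], [0.0, 0.0, 0.0, 1.0]]
0.1 [ 0.17635193 -0.67706499  0.21336788] [-4.80157729e-04  9.91893902e-01  1.27067908e-01 -5.39149509e-05] 0.09129524013447872 0.0188
```

View pics/top0.png

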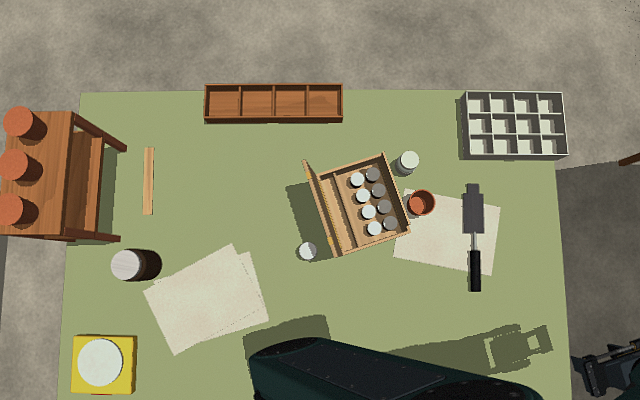

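View pics/side0.png

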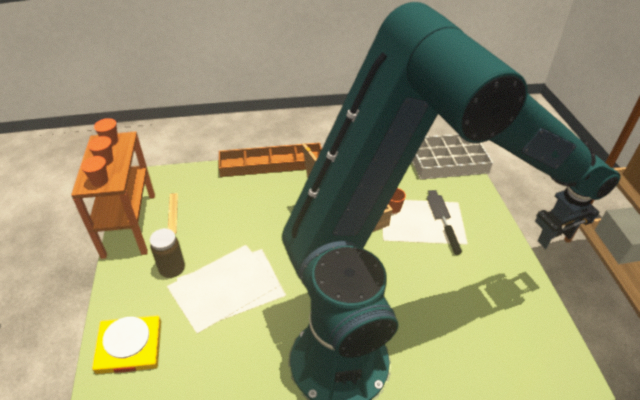

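The top view shows the case around (360,203): the lid stands on its left at (320,205), and the leaf is on the right near (395,195). The pot is at (420,203), the jar at (408,160) and the tin at (308,250). In the side view the arm hides the case.

```bash
python3 - <<'E'
from h import *
W=np.load("top0.npy"); im=cv2.imread("pics/top0.png")
c=cv2.resize(im[140:270,290:440],None,fx=4.6,fy=4.6,interpolation=cv2.INTER_CUBIC); cv2.imwrite("pics/c0.png",c)
reg=W[140:270,290:440].reshape(-1,3)
# rim points
R=reg[(abs(reg[:,2]-.085)<.006)]
print(len(R)); r=cv2.minAreaRect((R[:,:2]*1000).astype(np.float32)); print(r, cv2.boxPoints(r))
for z in np.arange(.0,.32,.02):
    m=(reg[:,2]>z)&(reg[:,2]<z+.02); print(round(z,2),m.sum(),np.round(reg[m].mean(0),3))
for (n,(u,v)) in dict(tin=(308,250),pot=(420,203),jar=(408,160)).items():
    q=W[v-14:v+15,u-14:u+15].reshape(-1,3); q=q[q[:,2]>.05]; print(n,np.round(q.mean(0),3),np.round(q.min(0),3),np.round(q.max(0),3))
E
```

```text
971
((588.1268310546875, -184.86331176757812), (240.10040283203125, 296.7629089355469), 18.043302536010742) [[ 428.02133    -80.962685 ]
 [ 519.9394    -363.1316   ]
 [ 748.2323    -288.76395  ]
 [ 656.3143      -6.5950317]]
0.0 8270 [ 0.572 -0.165  0.004]
0.02 410 [ 0.608 -0.197  0.029]
0.04 1725 [ 0.588 -0.175  0.053]
0.06 681 [ 0.548 -0.131  0.069]
0.08 1016 [ 0.598 -0.159  0.086]
0.1 112 [ 0.574 -0.165  0.11 ]
0.12 122 [ 0.58  -0.151  0.13 ]
0.14 121 [ 0.573 -0.154  0.15 ]
0.16 133 [ 0.574 -0.149  0.171]
0.18 281 [ 0.586 -0.188  0.192]
0.2 58 [ 0.532 -0.032  0.209]
0.22 60 [ 0.535 -0.028  0.231]
0.24 57 [ 0.537 -0.025  0.252]
0.26 87 [ 0.533 -0.021  0.274]
0.28 411 [ 0.53  -0.018  0.283]
0.3 0 [nan nan nan]
tin [0.441 0.014 0.068] [ 0.418 -0.01   0.054] [0.465 0.038 0.075]
pot [ 0.579 -0.311  0.07 ] [ 0.52  -0.347  0.05 ] [ 0.615 -0.237  0.197]
jar [ 0.694 -0.273  0.078] [ 0.668 -0.302  0.05 ] [ 0.722 -0.247  0.091]<stdin>:9: RuntimeWarning: Mean of empty slice.
  ret = um.true_divide(
```

View pics/c0.png

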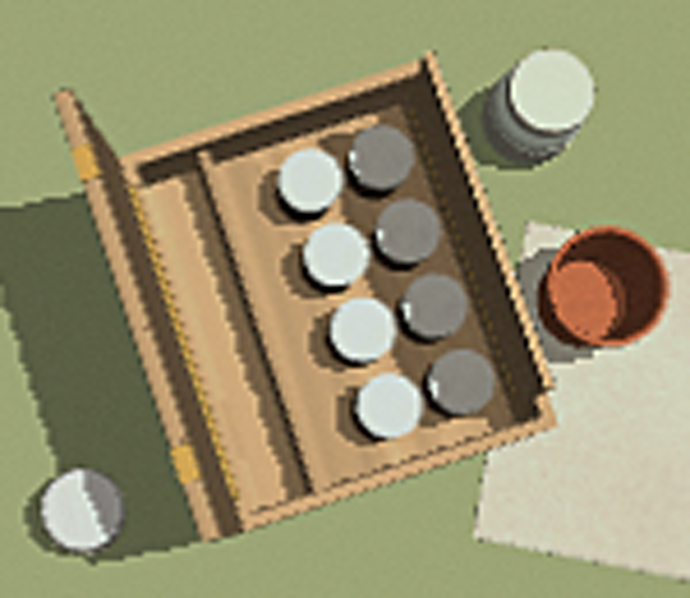

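The crop shows the lid leaning out on the left (its top edge runs from (65,95) to (210,535)). The leaf is seen edge-on along (430,55)-(550,385), with the pot close behind it. Now I'll fit the case pose and both angles.

```bash
python3 - <<'E'
from h import *
W=np.load("top0.npy"); reg=W[140:270,290:440].reshape(-1,3)
lid=reg[(reg[:,2]>.275)&(reg[:,2]<.295)]
lf=reg[(reg[:,2]>.183)&(reg[:,2]<.21)&(reg[:,1]<-.12)]
for n,q in(("lid",lid),("leaf",lf)):
    c=q.mean(0);d=np.linalg.svd(q[:,:2]-c[:2],full_matrices=False)[2][0]; d*=np.sign(d[0]);t=(q[:,:2]-c[:2])@d
    print(n,len(q),c.round(4),np.degrees(np.arctan2(d[1],d[0])).round(2),t.min(),t.max(),(c[:2]+d*(t.min()+t.max())/2).round(4),q[:,2].max())
# case frame: rim points, x axis dir = lid dir
a=np.radians(18.04)
ex=np.array([np.cos(a),np.sin(a)]);ey=np.array([-np.sin(a),np.cos(a)])
for z0,z1 in((.078,.092),(.1,.12),(.12,.16),(.16,.18),(.183,.21),(.22,.25),(.26,.275),(.275,.295)):
    q=reg[(reg[:,2]>z0)&(reg[:,2]<z1)]
    u=q[:,:2]@ex;v=q[:,:2]@ey
    h=np.histogram(v,np.arange(-.5,.0+.2,.01)); k=h[0]>3
    print(z0,'x',u.min().round(3),u.max().round(3),'y',[(round(b,2),int(c)) for b,c in zip(h[1][:-1][k],h[0][k])])
E
```

```text
lid 458 [ 0.5312 -0.0181  0.2825] 18.15 -0.11759743942564155 0.12150140648976182 [ 0.533  -0.0175] 0.2879284236265175
leaf 230 [ 0.5951 -0.2132  0.1929] 18.18 -0.09775119208490965 0.1010502157816863 [ 0.5967 -0.2127] 0.1982736319186269
0.078 x 0.382 0.622 y [(np.float64(-0.5), 50), (np.float64(-0.49), 58), (np.float64(-0.48), 65), (np.float64(-0.47), 54), (np.float64(-0.46), 29), (np.float64(-0.42), 4), (np.float64(-0.41), 33), (np.float64(-0.4), 70), (np.float64(-0.39), 21), (np.float64(-0.38), 21), (np.float64(-0.37), 21), (np.float64(-0.36), 22), (np.float64(-0.35), 22), (np.float64(-0.34), 20), (np.float64(-0.33), 23), (np.float64(-0.32), 22), (np.float64(-0.31), 21), (np.float64(-0.3), 23), (np.float64(-0.29), 20), (np.float64(-0.28), 24), (np.float64(-0.27), 20), (np.float64(-0.26), 23), (np.float64(-0.25), 22), (np.float64(-0.24), 22), (np.float64(-0.23), 20), (np.float64(-0.22), 254)]
0.1 x 0.388 0.613 y [(np.float64(-0.4), 77), (np.float64(-0.21), 35)]
0.12 x 0.383 0.62 y [(np.float64(-0.4), 39), (np.float64(-0.39), 118), (np.float64(-0.21), 86)]
0.16 x 0.383 0.617 y [(np.float64(-0.39), 85), (np.float64(-0.21), 29), (np.float64(-0.2), 19)]
0.183 x 0.381 0.617 y [(np.float64(-0.4), 14), (np.float64(-0.39), 216), (np.float64(-0.2), 61)]
0.22 x 0.381 0.618 y [(np.float64(-0.2), 88)]
0.26 x 0.387 0.618 y [(np.float64(-0.19), 40)]
0.275 x 0.382 0.621 y [(np.float64(-0.19), 309), (np.float64(-0.18), 149)]
```

Emit:
play_rows(
  deltas=[
    [0.73,0.69,0.1,0.78,255],
    [0.73,0.69,0.1,0.78,255],
    [0.73,0.69,0,0.78,255],
    [0.73,0.69,0,0.78,255],
    [0.73,0.69,0,0.78,255],
    [0.73,0.69,0,0.78,255],
    [0.73,0.69,0,0.78,255],
    [0.73,0.69,0,0.78,255],
    [0.73,0.69,0,0.78,255],
    [0.73,0.69,0,0.78,255],
    [0.73,0.69,0,0.78,255],
    [0.73,0.69,0,0.78,255],
  ],
  grip_force=20,
)

```text
time_s: 1.6
tcp_pos: [0.3965, -0.4692, 0.2189]
eef_rot: [-0.0, 0.859, 0.512, 0.0]
force: [-1.0, 0.4, -1.0]
width: 0.0003
grip_force: 0.0
```

Emit:
play_rows(
  deltas=[
    [0.73,0.69,0,0.78,255],
    [0.73,0.69,0,0.78,255],
    [0.73,0.69,0,0.78,255],
    [0.73,0.69,0,0.78,255],
    [0.73,0.69,0,0.78,255],
    [0.73,0.69,0,0.78,255],
    [0.73,0.69,0,0.78,255],
    [0.73,0.69,0,0.78,255],
    [0.73,0.69,0,0.78,255],
    [0.73,0.69,0,0.78,255],
    [0.5,0.5,0,0.78,255],
    [0,0,0,0.78,255],
  ],
)

```text
time_s: 3.1
tcp_pos: [0.5916, -0.2838, 0.2188]
eef_rot: [-0.0, 0.584, 0.812, 0.0]
force: [0.0, -1.1, -0.6]
width: 0.0006
grip_force: 0.0
```

```bash
cat >> h.py <<'E'
A=np.radians(18.15);C0=np.array([.574,-.1406]);EX=np.array([np.cos(A),np.sin(A)]);EY=np.array([-np.sin(A),np.cos(A)])
def where():
    s=state();p=np.array(s["tcp_pos"]);d=p[:2]-C0
    from scipy.spatial.transform import Rotation as R
    q=s["eef_rot"];M=R.from_quat([q[1],q[2],q[3],q[0]]).as_matrix()
    print("t",round(s["time_s"],2),"tcp",p.round(4),"case x,y",(d@EX).round(4),(d@EY).round(4),"tool y deg",np.degrees(np.arctan2(M[1,1],M[0,1])).round(1),"tilt",M[2,2].round(4),"F",np.round(s["force"],1),"w",round(s["width"],4),"q",np.round(s["qpos"],2))
    return p
def plan(p,pts):  # pts: list of (casex,casey,z)
    for x,y,z in pts:
        t=np.r_[C0+x*EX+y*EY,z]; print((t.round(4)),((t-p)/.025).round(2)); p=t
def leafpts(ths,r=.11,h=.016,x=0,e=0):
    return [(x,-.088+r*np.cos(t)-.003*np.sin(t)-h, .065+r*np.sin(t)+.003*np.cos(t)-e) for t in ths]
def lidpts(ths,r=.17,h=.016,x=0,e=0):
    return [(x,.100-r*np.cos(t)+.010*np.sin(t)+h, .085+r*np.sin(t)+.010*np.cos(t)-e) for t in ths]
E
python3 - <<'E'
from h import *
p,W=snap("top","t1.png"); cv2.imwrite("pics/t1c.png",cv2.resize(p[100:300,250:550,::-1],None,fx=2.6,fy=2.6))
P=where()
plan(P,[(0,-.125,.175),(0,-.105,.175)]+leafpts(np.arange(1.476,-.01,-.123)))
E
```

```text
t 3.15 tcp [ 0.5912 -0.2842  0.2188] case x,y -0.0284 -0.1418 tool y deg 18.7 tilt -1.0 F [-0.6 -0.1  0.1] w 0.0006 q [-0.48  0.31  1.82 -0.    1.01 -0.81]
[ 0.6129 -0.2594  0.175 ] [ 0.87  0.99 -1.75]
[ 0.6067 -0.2404  0.175 ] [-0.25  0.76  0.  ]
[ 0.6041 -0.2324  0.1748] [-0.1   0.32 -0.01]
[ 0.5999 -0.2196  0.173 ] [-0.17  0.51 -0.07]
[ 0.5958 -0.2072  0.1697] [-0.16  0.5  -0.13]
[ 0.5919 -0.1952  0.1647] [-0.16  0.48 -0.2 ]
[ 0.5882 -0.1839  0.1583] [-0.15  0.45 -0.26]
[ 0.5848 -0.1735  0.1504] [-0.14  0.42 -0.31]
[ 0.5817 -0.164   0.1412] [-0.12  0.38 -0.37]
[ 0.5789 -0.1557  0.1309] [-0.11  0.33 -0.41]
[ 0.5766 -0.1486  0.1196] [-0.09  0.28 -0.45]
[ 0.5748 -0.143   0.1075] [-0.07  0.23 -0.49]
[ 0.5734 -0.1387  0.0947] [-0.06  0.17 -0.51]
[ 0.5725 -0.136   0.0815] [-0.04  0.11 -0.53]
[ 0.5721 -0.1349  0.068 ] [-0.01  0.05 -0.54]
```

View pics/t1c.png

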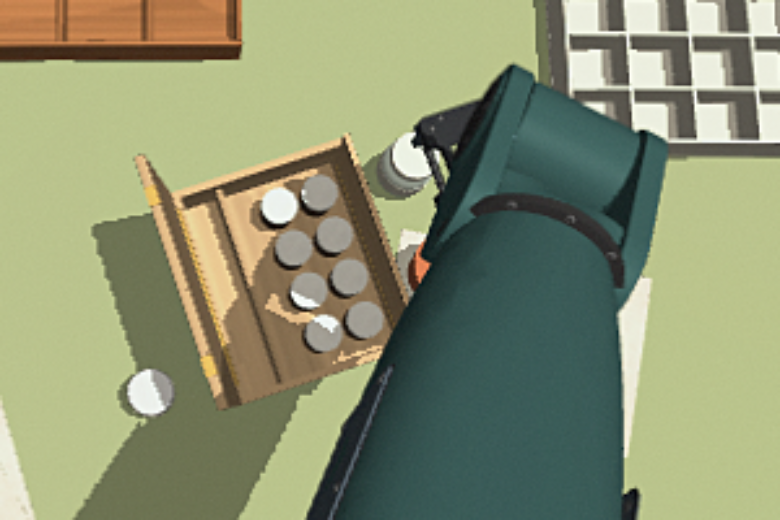

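The gripper is closed and standing behind the leaf, and the scene is undisturbed. The tool blocks the view of the leaf, at about (440,150). Next I go down behind it.

Emit:
play_rows(
  deltas=[
    [0.44,0.4,-0.6,-0.1,255],
    [0.43,0.35,-0.6,0,255],
    [0,0.24,-0.55,0,255],
    [0,0,0,0,255],
    [0,0,0,0,255],
  ],
)

```text
time_s: 3.78
tcp_pos: [0.6122, -0.2608, 0.1753]
eef_rot: [0.0, 0.59, 0.807, -0.0]
force: [0.1, -0.1, 0.0]
width: 0.0005
grip_force: 0.0
```

```bash
python3 -c "
from h import *
P=where();plan(P,[(0,-.105,.175)]+leafpts([1.476]))"
```

```text
t 3.77 tcp [ 0.6122 -0.2608  0.1753] case x,y -0.0012 -0.1261 tool y deg 17.7 tilt -1.0 F [ 0.1 -0.1  0. ] w 0.0005 q [-0.44  0.37  1.83 -0.    0.94 -0.75]
[ 0.6067 -0.2404  0.175 ] [-0.22  0.82 -0.01]
[ 0.6041 -0.2324  0.1748] [-0.1   0.32 -0.01]
```

Emit:
play_rows(
  deltas=[
    [-0.11,0.41,0,0,255],
    [-0.11,0.41,0,0,255],
    [-0.1,0.32,0,0,255],
    [-0.17,0.51,-0.07,0,255],
    [-0.16,0.5,-0.13,0,255],
    [-0.16,0.48,-0.2,0,255],
    [-0.15,0.45,-0.26,0,255],
    [0,0,0,0,255],
    [0,0,0,0,255],
  ],
)

```text
time_s: 4.9
tcp_pos: [0.5883, -0.1837, 0.1587]
eef_rot: [-0.0, 0.59, 0.807, 0.0]
force: [0.6, -0.5, -0.5]
width: 0.0009
grip_force: 0.0
```

```bash
python3 - <<'E'
from h import *
P=where()
p,W=snap("top"); cv2.imwrite("pics/t2c.png",cv2.resize(p[120:280,270:470,::-1],None,fx=3.5,fy=3.5))
E
```

```text
t 4.9 tcp [ 0.5883 -0.1837  0.1587] case x,y 0.0002 -0.0454 tool y deg 17.7 tilt -1.0 F [ 0.6 -0.5 -0.5] w 0.0009 q [-0.34  0.32  1.93  0.    0.89 -0.65]
```

View pics/t2c.png

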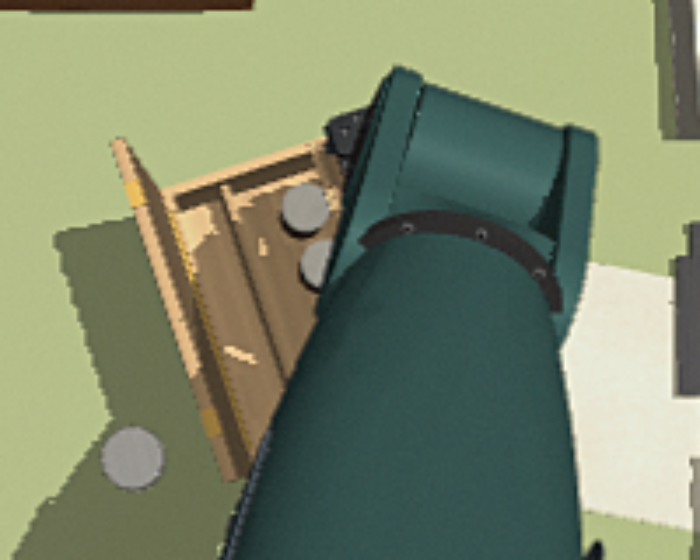

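The case and lid haven't moved. The arm's outline comes near the lid's near corner, around (245,470), so I'll check how high it clears before going on.

```bash
python3 - <<'E'
from h import *
p,W=snap("top")
R=W.reshape(-1,3);d=R[:,:2]-C0;x=d@EX;y=d@EY
for y0 in np.arange(-.06,.2,.02):
    m=(y>y0)&(y<y0+.02)&(abs(x)<.16)&(R[:,2]>.3)
    print(y0.round(2),m.sum(),R[m,2].min() if m.any() else '',x[m].min() if m.any() else '',x[m].max() if m.any() else '')
E
```

```text
-0.06 613 0.44612561676335105 -0.1028335117847121 0.04959803549260969
-0.04 677 0.4315033486692811 -0.11671244861851571 0.06971791749985891
-0.02 843 0.4193960049530302 -0.1546514672773341 0.06702994788780171
0.0 1104 0.4069999878610735 -0.15999644882329486 0.04720363762255397
0.02 1174 0.40457165272106654 -0.1599868869128012 0.019259326866086866
0.04 1080 0.4341119739776349 -0.15984790195707604 -0.01406035009815818
0.06 965 0.4615191986389776 -0.15995863903232127 -0.03960206738058365
0.08 858 0.5515847928679852 -0.15990052075114145 -0.06564846885611471
0.1 747 0.5852727926033904 -0.1598777051615719 -0.08410519807615818
0.12 586 0.6134008239448436 -0.15999050062356437 -0.10497040782607744
0.14 353 0.6088363014912518 -0.15982916764384833 -0.12443164800082328
0.16 53 0.6225259181794321 -0.159920952999796 -0.14975201713518538
0.18 0
```

```bash
python3 - <<'E'
from h import *
P=where()
ths=np.linspace(.984,0,10)[1:]; rs=[.104,.098,.092,.086]+[.085]*5
plan(P,[leafpts([t],r)[0] for t,r in zip(ths,rs)])
E
```

```text
t 5.0 tcp [ 0.5884 -0.184   0.1588] case x,y 0.0002 -0.0457 tool y deg 17.7 tilt -1.0 F [-0.6 -0.6  0.4] w 0.0003 q [-0.34  0.32  1.93  0.    0.89 -0.65]
[ 0.5863 -0.1782  0.1467] [-0.08  0.23 -0.48]
[ 0.585  -0.1742  0.1351] [-0.05  0.16 -0.47]
[ 0.5843 -0.1719  0.1235] [-0.03  0.09 -0.46]
[ 0.584  -0.1711  0.1123] [-0.01  0.03 -0.45]
[ 0.5828 -0.1675  0.1037] [-0.05  0.15 -0.34]
[ 0.5816 -0.1639  0.0952] [-0.05  0.14 -0.34]
[ 0.5808 -0.1612  0.0864] [-0.04  0.11 -0.35]
[ 0.5802 -0.1594  0.0773] [-0.02  0.07 -0.36]
[ 0.5799 -0.1587  0.068 ] [-0.01  0.03 -0.37]
```

Emit:
play_rows(
  deltas=[
    [-0.08,0.23,-0.48,0,255],
    [-0.05,0.16,-0.47,0,255],
    [-0.03,0.09,-0.46,0,255],
    [-0.01,0.03,-0.45,0,255],
    [-0.05,0.15,-0.34,0,255],
    [-0.05,0.14,-0.34,0,255],
    [-0.04,0.11,-0.35,0,255],
    [-0.02,0.07,-0.36,0,255],
    [0,0,0,0,255],
  ],
)

```text
time_s: 6.12
tcp_pos: [0.5794, -0.1589, 0.0766]
eef_rot: [-0.001, 0.59, 0.807, -0.0]
force: [0.1, -0.1, -0.7]
width: 0.0007
grip_force: 0.0
```

Emit:
play_rows(
  deltas=[
    [-0.01,0.03,-0.2,0,255],
    [0,0,-0.15,0,255],
    [0,0,0,0,255],
    [0,0,0,0,255],
  ],
)

```text
time_s: 6.62
tcp_pos: [0.5796, -0.1584, 0.0687]
eef_rot: [-0.0, 0.59, 0.807, -0.0]
force: [0.1, -0.0, -1.2]
width: 0.0003
grip_force: 0.0
```

```bash
python3 - <<'E'
from h import *
P=where()
p,W=snap("side","s3.png")
E
```

```text
t 6.62 tcp [ 0.5796 -0.1584  0.0687] case x,y -0.0002 -0.0187 tool y deg 17.7 tilt -1.0 F [ 0.1 -0.  -1.2] w 0.0003 q [-0.31  0.43  1.98 -0.    0.72 -0.61]
```

Emit:
play_rows(
  deltas=[
    [0,0,-0.06,0,255],
    [0,0,-0.06,0,255],
    [0,0,0,0,255],
    [0,0,0,0,255],
  ],
)

```text
time_s: 7.18
tcp_pos: [0.58, -0.1585, 0.0678]
eef_rot: [-0.0, 0.59, 0.808, -0.0]
force: [-14.2, 4.3, 38.4]
width: 0.0005
grip_force: 18.9
```

```bash
python3 - <<'E'
from h import *
P=where()
p,W=snap("top")
cv2.imwrite("pics/t3c.png",cv2.resize(p[130:270,290:440,::-1],None,fx=4,fy=4))
E
```

```text
t 7.17 tcp [ 0.58   -0.1585  0.0678] case x,y 0.0001 -0.0189 tool y deg 17.7 tilt -1.0 F [-14.2   4.3  38.4] w 0.0005 q [-0.31  0.44  1.98 -0.    0.72 -0.61]
```

View pics/t3c.png

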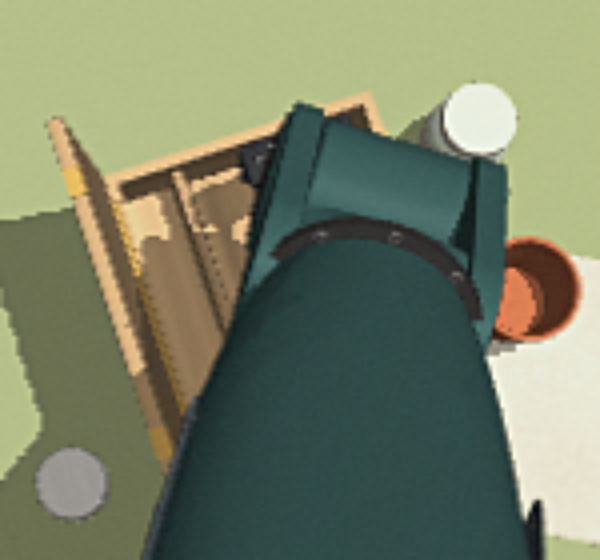

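The force rises sharply (38 N) at z = 0.0678, the height of the folded leaf's top face, so the leaf is on its stop. I'll lift off and check the leaf.

Emit:
play_rows(
  deltas=[
    [0,0,0.3,0,255],
    [0,0,0.8,0,255],
    [0,0,1,0,255],
    [0,0,1,0,255],
    [0,0,1,0,255],
    [0,0,1,0,255],
    [0,0,1,0,255],
    [0,0,1,0,255],
    [0,0,1,0,255],
    [0,0,1,0,255],
    [0,0,1,0,255],
    [0,0,1,0,255],
  ],
)

```text
time_s: 8.72
tcp_pos: [0.5794, -0.1583, 0.3451]
eef_rot: [0.0, 0.59, 0.807, 0.0]
force: [1.0, -0.6, -0.6]
width: 0.0006
grip_force: 0.0
```

```bash
python3 - <<'E'
from h import *
P=where()
p,W=snap("top","t4.png"); R=W.reshape(-1,3);d=R[:,:2]-C0;x=d@EX;y=d@EY
for y0 in np.arange(-.1,.19,.02):
    m=(y>y0)&(y<y0+.02)&(abs(x)<.09)&(R[:,2]<.3)
    print(y0.round(2),m.sum(),R[m,2].round(3).min() if m.any() else '',np.median(R[m,2]).round(3) if m.any() else '',R[m,2].max().round(3) if m.any() else '')
plan(P,[(0,.185,.335)])
E
```

```text
t 8.72 tcp [ 0.5794 -0.1583  0.3451] case x,y -0.0004 -0.0185 tool y deg 17.7 tilt -1.0 F [ 1.  -0.6 -0.6] w 0.0006 q [-0.31  0.09  1.84 -0.    1.21 -0.61]
-0.1 0   
-0.08 0   
-0.06 0   
-0.04 13 0.064 0.068 0.072
-0.02 82 0.061 0.068 0.073
0.0 153 0.063 0.068 0.073
0.02 269 0.003 0.067 0.073
0.04 365 0.002 0.036 0.071
0.06 347 0.002 0.007 0.016
0.08 295 0.002 0.081 0.093
0.1 300 0.082 0.166 0.242
0.12 754 -0.007 0.26 0.288
0.14 400 -0.009 -0.001 0.006
0.16 401 -0.007 0.0 0.074
0.18 408 -0.007 0.0 0.076
[0.5164 0.0352 0.335 ] [-2.52  7.74 -0.4 ]
```

The leaf lies flat: its top face reads 0.068 m. Next I cross above the lid and go down on its outside.

Emit:
play_rows(
  deltas=[
    [-0.28,0.86,0,0,255],
    [-0.28,0.86,0,0,255],
    [-0.28,0.86,0,0,255],
    [-0.28,0.86,0,0,255],
    [-0.28,0.86,0,0,255],
    [-0.28,0.86,0,0,255],
    [-0.28,0.86,0,0,255],
    [-0.28,0.86,0,0,255],
    [-0.28,0.86,0,0,255],
    [0,0,0,0,255],
    [0,0,0,0,255],
  ],
)

```text
time_s: 10.15
tcp_pos: [0.5167, 0.0352, 0.3432]
eef_rot: [0.0, 0.59, 0.808, -0.0]
force: [-0.8, 0.7, -0.2]
width: 0.0005
grip_force: 0.0
```

```bash
python3 - <<'E'
from h import *
P=where()
p,W=snap("top","t5.png"); R=W.reshape(-1,3);d=R[:,:2]-C0;x=d@EX;y=d@EY
m=(abs(x)<.12)&(y>.09)&(y<.15)&(R[:,2]>.25)&(R[:,2]<.295);print("lid edge",m.sum(),np.median(y[m]) if m.any() else 0)
plan(P,[(0,.185,.255),(0,.165,.251)]+lidpts([1.72]))
E
```

```text
t 10.15 tcp [0.5167 0.0352 0.3432] case x,y 0.0003 0.1849 tool y deg 17.7 tilt -1.0 F [-0.8  0.7 -0.2] w 0.0005 q [ 0.02 -0.06  2.   -0.    1.2  -0.29]
lid edge 184 0.12830283991423846
[0.5164 0.0352 0.255 ] [-0.01  0.   -3.53]
[0.5226 0.0162 0.251 ] [ 0.25 -0.76 -0.16]
[0.5269 0.003  0.2516] [ 0.17 -0.53  0.02]
```

Emit:
play_rows(
  deltas=[
    [0,0,-0.9,0,255],
    [0,0,-0.9,0,255],
    [0,0,-0.9,0,255],
    [0,0,-0.83,0,255],
    [0.12,-0.38,-0.08,0,255],
    [0.13,-0.38,-0.08,0,255],
    [0.09,-0.26,0,0,255],
    [0,0,0,0,255],
    [0,0,0,0,255],
  ],
)

```text
time_s: 11.32
tcp_pos: [0.5253, 0.0096, 0.2513]
eef_rot: [0.0, 0.59, 0.807, 0.0]
force: [-0.2, -0.4, -0.1]
width: 0.0002
grip_force: 0.0
```

```bash
python3 - <<'E'
from h import *
P=where()
plan(P,lidpts(np.arange(1.72,-.01,-.0905)))
E
```

```text
t 11.32 tcp [0.5253 0.0096 0.2513] case x,y 0.0005 0.1579 tool y deg 17.7 tilt -1.0 F [-0.2 -0.4 -0.1] w 0.0002 q [-0.03  0.05  2.06  0.    1.03 -0.33]
[0.5269 0.003  0.2516] [ 0.06 -0.26  0.01]
[ 0.5316 -0.0114  0.2541] [ 0.19 -0.58  0.1 ]
[ 0.5364 -0.026   0.2552] [ 0.19 -0.58  0.04]
[ 0.5412 -0.0406  0.255 ] [ 0.19 -0.59 -0.01]
[ 0.546  -0.0552  0.2533] [ 0.19 -0.58 -0.07]
[ 0.5507 -0.0696  0.2502] [ 0.19 -0.57 -0.12]
[ 0.5553 -0.0836  0.2458] [ 0.18 -0.56 -0.18]
[ 0.5598 -0.0972  0.2401] [ 0.18 -0.54 -0.23]
[ 0.564  -0.1102  0.2331] [ 0.17 -0.52 -0.28]
[ 0.5681 -0.1226  0.2249] [ 0.16 -0.5  -0.33]
[ 0.5719 -0.1343  0.2156] [ 0.15 -0.47 -0.37]
[ 0.5755 -0.145   0.2052] [ 0.14 -0.43 -0.42]
[ 0.5787 -0.1549  0.1938] [ 0.13 -0.39 -0.46]
[ 0.5816 -0.1637  0.1815] [ 0.12 -0.35 -0.49]
[ 0.5841 -0.1715  0.1684] [ 0.1  -0.31 -0.52]
[ 0.5863 -0.178   0.1546] [ 0.09 -0.26 -0.55]
[ 0.588  -0.1834  0.1403] [ 0.07 -0.22 -0.57]
[ 0.5894 -0.1875  0.1255] [ 0.05 -0.16 -0.59]
[ 0.5903 -0.1904  0.1104] [ 0.04 -0.11 -0.6 ]
[ 0.5908 -0.1919  0.0951] [ 0.02 -0.06 -0.61]
```

Emit:
play_rows(
  deltas=[
    [0.06,-0.26,0.01,0,255],
    [0.19,-0.58,0.1,0,255],
    [0.19,-0.58,0.04,0,255],
    [0.19,-0.59,-0.01,0,255],
    [0.19,-0.58,-0.07,0,255],
    [0.19,-0.57,-0.12,0,255],
    [0.18,-0.56,-0.18,0,255],
    [0,0,0,0,255],
  ],
)

```text
time_s: 12.32
tcp_pos: [0.5551, -0.0844, 0.2447]
eef_rot: [-0.0, 0.59, 0.807, -0.0]
force: [0.3, 0.4, 0.7]
width: 0.0004
grip_force: 0.0
```

```bash
python3 - <<'E'
from h import *
P=where()
p,W=snap("top","t6.png");cv2.imwrite("pics/t6c.png",cv2.resize(p[120:280,270:470,::-1],None,fx=3.5,fy=3.5))
E
```

```text
t 12.32 tcp [ 0.5551 -0.0844  0.2447] case x,y -0.0005 0.0593 tool y deg 17.6 tilt -1.0 F [0.3 0.4 0.7] w 0.0004 q [-0.19  0.12  2.   -0.    1.02 -0.5 ]
```

View pics/t6c.png

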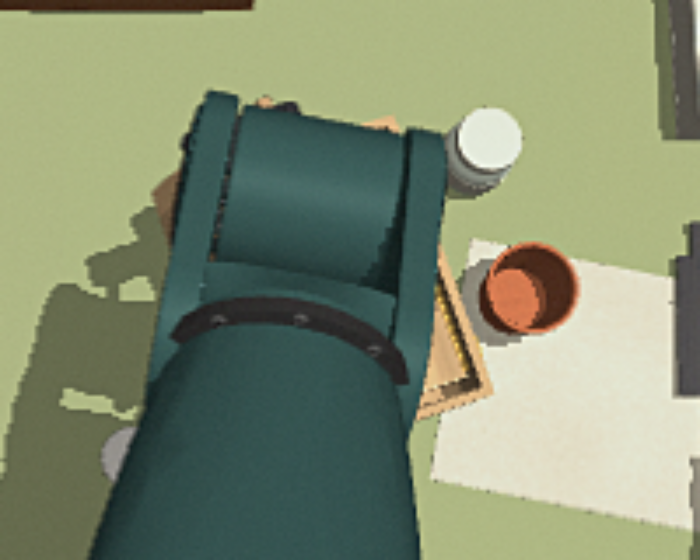

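The lid is being pushed inwards under the tool. The leaf can be seen lying flat inside the case at (450,350), and the case hasn't moved. I continue along the arc.

Emit:
play_rows(
  deltas=[
    [0.18,-0.54,-0.23,0,255],
    [0.17,-0.52,-0.28,0,255],
    [0.16,-0.5,-0.33,0,255],
    [0.15,-0.47,-0.37,0,255],
    [0.14,-0.43,-0.42,0,255],
    [0.13,-0.39,-0.46,0,255],
    [0.12,-0.35,-0.49,0,255],
    [0.1,-0.31,-0.52,0,255],
    [0,0,0,0,255],
  ],
)

```text
time_s: 13.5
tcp_pos: [0.5832, -0.1715, 0.1664]
eef_rot: [-0.001, 0.59, 0.807, -0.0]
force: [-0.4, 0.2, -0.3]
width: 0.0006
grip_force: 0.0
```

```bash
python3 -c "
from h import *
P=where();plan(P,lidpts(np.linspace(.4525,0,7)[1:]))"
```

```text
t 13.5 tcp [ 0.5832 -0.1715  0.1664] case x,y -0.0008 -0.0322 tool y deg 17.7 tilt -1.0 F [-0.4  0.2 -0.3] w 0.0006 q [-0.32  0.3   1.95 -0.    0.9  -0.63]
[ 0.586  -0.1771  0.1569] [ 0.11 -0.22 -0.38]
[ 0.5875 -0.1818  0.1451] [ 0.06 -0.19 -0.47]
[ 0.5888 -0.1857  0.1329] [ 0.05 -0.15 -0.49]
[ 0.5898 -0.1887  0.1204] [ 0.04 -0.12 -0.5 ]
[ 0.5904 -0.1907  0.1078] [ 0.03 -0.08 -0.51]
[ 0.5908 -0.1919  0.095 ] [ 0.02 -0.05 -0.51]
```

Emit:
play_rows(
  deltas=[
    [0.09,-0.22,-0.4,0,255],
    [0.06,-0.19,-0.47,0,255],
    [0.05,-0.15,-0.49,0,255],
    [0.04,-0.12,-0.5,0,255],
    [0.03,-0.08,-0.45,0,255],
    [0.02,-0.05,-0.3,0,255],
    [0,0,-0.15,0,255],
    [0,0,0,0,255],
    [0,0,0,0,255],
  ],
)

```text
time_s: 14.62
tcp_pos: [0.5911, -0.1914, 0.099]
eef_rot: [0.0, 0.59, 0.807, 0.0]
force: [0.2, 0.9, -0.5]
width: 0.0005
grip_force: 0.0
```

```bash
python3 -c "
from h import *
P=where()"
```

```text
t 14.62 tcp [ 0.5911 -0.1914  0.099 ] case x,y 0.0004 -0.0536 tool y deg 17.7 tilt -1.0 F [ 0.2  0.9 -0.5] w 0.0005 q [-0.35  0.41  1.94  0.    0.79 -0.66]
```

Emit:
play_rows(
  deltas=[
    [0,0,-0.06,0,255],
    [0,0,-0.06,0,255],
    [0,0,-0.04,0,255],
    [0,0,0,0,255],
    [0,0,0,0,255],
  ],
)

```text
time_s: 15.25
tcp_pos: [0.5911, -0.1915, 0.0952]
eef_rot: [0.0, 0.59, 0.807, 0.0]
force: [-3.2, 0.1, 9.2]
width: 0.0007
grip_force: 4.3
```

The lid now pushes back with 9 N at z = 0.095, which is its shut height. I press very slightly more, then lift off and check.

Emit:
play_rows(
  deltas=[
    [0,0,-0.02,0,255],
    [0,0,0,0,255],
    [0,0,0,0,255],
  ],
)

```text
time_s: 15.62
tcp_pos: [0.5911, -0.1915, 0.0952]
eef_rot: [0.0, 0.59, 0.807, -0.0]
force: [-5.6, 1.5, 14.8]
width: 0.0003
grip_force: 7.8
```

Emit:
play_rows(
  deltas=[
    [0,0,0.3,0,255],
    [0,0,0.8,0,255],
    [0,0,1,0,255],
    [0,0,1,0,255],
    [0,0,1,0,255],
    [0,0,1,0,255],
    [0,-1,1,0,255],
    [0,-1,1,0,255],
    [0,-1,0,0,255],
    [0,-1,0,0,255],
    [0,-1,0,0,255],
    [0,-1,0,0,255],
  ],
)

```text
time_s: 17.12
tcp_pos: [0.5906, -0.3429, 0.2709]
eef_rot: [-0.001, 0.59, 0.807, -0.0]
force: [0.1, -0.3, -0.1]
width: 0.0003
grip_force: 0.0
```

Emit:
play_rows(
  deltas=[
    [-0.5,-1,0,0,255],
    [-0.5,-1,0,0,255],
    [-0.5,-1,0,0,255],
    [-0.5,-1,0,0,255],
    [-0.5,-1,0,0,255],
    [-0.5,-1,0,0,255],
    [0,0,0,0,255],
    [0,0,0,0,255],
  ],
)

```text
time_s: 18.12
tcp_pos: [0.5159, -0.4914, 0.2712]
eef_rot: [-0.0, 0.59, 0.807, 0.0]
force: [-0.1, 0.4, 0.2]
width: 0.0003
grip_force: 0.0
```

```bash
python3 - <<'E'
from h import *
P=where()
p,W=snap("top","t7.png");cv2.imwrite("pics/t7c.png",cv2.resize(p[120:280,270:470,::-1],None,fx=3.5,fy=3.5))
R=W.reshape(-1,3);d=R[:,:2]-C0;x=d@EX;y=d@EY
m=(abs(x)<.11)&(abs(y)<.095)&(R[:,2]<.15);c=np.polyfit(y[m],R[m,2],1);print(m.sum(),c,"lid angle",-c[0],R[m,2].min(),R[m,2].max())
m=(R[:,2]>.087)&(R[:,2]<.105)&(abs(x)<.15)&(abs(y)<.13);print("extent",x[m].min(),x[m].max(),y[m].min(),y[m].max())
for n,(u,v) in dict(tin=(308,250),pot=(420,203),jar=(408,160)).items():
    q=W[v-14:v+15,u-14:u+15].reshape(-1,3); q=q[(q[:,2]>.05)&(q[:,2]<.09)]; print(n,np.round(q.mean(0),3))
E
```

```text
t 18.12 tcp [ 0.5159 -0.4914  0.2712] case x,y -0.1645 -0.3153 tool y deg 17.7 tilt -1.0 F [-0.1  0.4  0.2] w 0.0003 q [-0.79  0.34  1.67  0.    1.13 -1.1 ]
5355 [-0.00024876  0.09451381] lid angle 0.0002487550953990791 0.08605282335238273 0.10255791874195741
extent -0.12056830981285965 0.11977978137983974 -0.10096005426070286 0.10479117638985709
tin [0.441 0.014 0.068]
pot [ 0.582 -0.314  0.064]
jar [ 0.694 -0.273  0.078]
```

View pics/t7c.png

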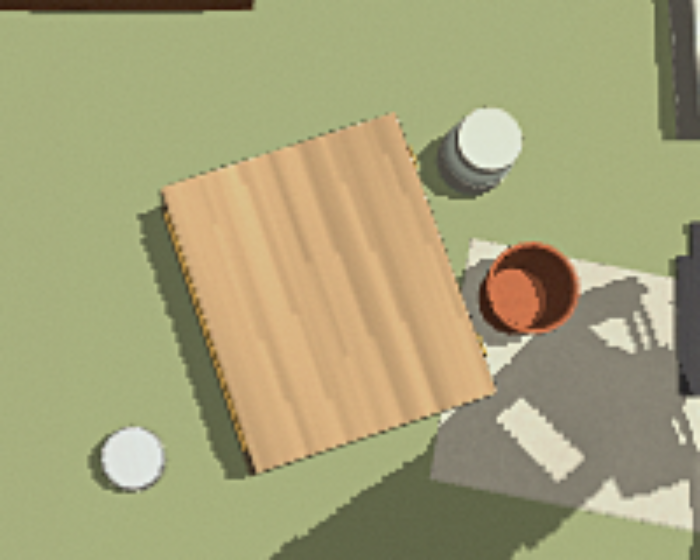

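The lid is shut flat, with its corners at (165,190), (395,115), (490,390) and (255,470). The case is where it was, the pot, jar and tin haven't been disturbed, and the robot is clear of everything.

```bash
python3 -c "
from station import job_done
print(job_done())"
```

```text
the job is handed in; nothing more can be done
None
```

The leaf is folded flat over the jars and the lid is fully shut over it. The case stayed in place, the nearby tin, pot and jar did not move, and the job was handed in at about 18 s; no verdict was returned.

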